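Release a tea tin from the counter dispenser into its tray

ROBOT

A 7-joint arm with a two-finger parallel gripper is mounted at the origin on the work surface. World frame = base frame: x ahead of the robot, y to its left, z up, the work surface at z = 0. Lengths are in m, angles in rad, forces in N, time in s.
With the tool pointing down it reaches from about 0.425 to 0.95 m from the base axis. Payload 4.7 kg.
Tool frame: the origin (TCP) lies between the finger pads; the fingertips stand 25 mm ahead of it and the grasp point (between the pads) lies 6 mm ahead of it; x points along the fingers, z is the direction in which the jaws open and shut, and the axes are right-handed (so a half turn about x gives the same grasp; the last joint's range is limited). The gripper opens to 85 mm and grips with 20 to 120 N. Pads are 22 mm wide; open, the fingers measure 114 mm over their backs; the gripper's body (76 mm by 85 mm) begins 54 mm behind the grasp point. The pads swing forward as they close: fully open they stand 13 mm farther back than shut.
Start: joints at [-1.28, 0.469, -0.049, 1.532, 0.024, 1.141, -0.082], TCP at [0.212, 0.641, 0.256] pointing down, gripper open.
Joint ranges: [-2.59, 2.59], [-0.33, 1.99], [-1.39, 1.29], [0.1, 2.45], [-1.04, 4.18], [0.21, 1.99], [-2.66, 2.66]. Speed limits (rad/s): [2.57, 2.57, 3.14, 3.14, 3.14, 3.14, 3.14].

INTERFACE

Orientations are given as a 3x3 rotation matrix whose columns are the frame's x, y, z axes.
In Python, from rig import * gives the robot as it stands. Calls block until the motion is done:
- movep(position, orientation): joint-space move of the TCP to a pose.
- move_l(position, attitude=None, feed=0.15, until_force=None): straight line of the TCP; attitude=None keeps the orientation; feed is the mean speed in m/s. With until_force (N) it stops when the force on the tool has changed by that much, and returns True; else False.
- move_joints(angles): joint-space move.
- command_gripper(opening, newtons=None): finger opening in m; newtons is the grip in N (None keeps the last); returns when the fingers have stopped.
- sleep(seconds).
- inverse_kinematics(position, orientation): joint angles nearest the present ones, or None.
- sense(): the state.
- camera(name): name is "scene" or "top" or "wrist"; returns (picture, depth): 400x640x3 uint8, red, green, blue; 400x640 float32, m along the optical axis (not along the pixel's ray), 0 where there is no reading.
- camera_params(name): a dict with "K" (3x3 intrinsics, pixels), "position" and "rotation" of the camera in the world; the wrist camera has in their place "tool_from_camera" (4x4, takes a point from camera to tool coordinates, whose origin is the TCP and whose axes are the tool frame's). Camera axes: x right, y down, z forward; pixel columns grow to the right and rows downward; lengths in m; the calibration is good to about 2 mm. The wrist camera is an equidistant fisheye: a pixel r from the principal point sees the ray r / f radians off the axis. A picture is of the moment at which its call begins: read the wrist's pose just before it. camera_params takes no time and is no camera call.
A pose or a line that the arm cannot do raises Unreachable and nothing moves.
- finish_job(): hands the job in, once; it reports no verdict.
The state is a dict: "time_s": time; "joint_pos": joint angles; "qd": joint speeds; "joint_efforts": joint torques, N m; "position": TCP position; "tcp_rot": TCP orientation; "wrist_force": force on the tool from outside, world axes, zero at the start; "ft_torque": the same for the moment, N m; "finger_gap": finger opening in m.
Only numpy, scipy, OpenCV 4.12 (cv2) and the standard library are available. Lean on these libraries where they do the work, as an engineer would, in place of code of your own. Each camera call takes 0.05 s, during which the arm holds its last target.

TASK

Bring the wooden tray to the foot of the tin dispenser, squarely under the chute's mouth with a short side against the foot, and flip the lock rocker over. Then press the long release bar evenly, near its middle so that it never tips to one end, until it is down and the tea tin rolls out into the tray; let the bar come back up. Leave the jar, canister and bowl where they stand.

Things in the scene. Friction and masses are not known exactly. Their poses are not given: they have to be found in the camera images.
- dispenser: Fixed grey tin dispenser. Origin on the counter; its axes: x away from the robot at yaw 0, y along the chute downhill, z up. In mm: console x 0..110, y -130..110, top z 100, cheeks beside the bar's ends at y +/-112, up to z 140. Rocker block x -103..-18, y -215..-125, top z 46, with two 52 high ridges beside the rocker
- tray_home (a point): On the counter: where the middle of the tray's underside lies when the tray is centred under the chute's mouth and touches the dispenser's foot, an upright face under the chute 45 mm back from the lip, 90 mm to -y of this point. Axes as the dispenser's
- chute_lip (a point): Middle of the lower end of the open aluminium chute, on its floor, 60 mm above the counter (underside 53). The chute, in front of the console, is 116 mm wide, 260 long, slopes 0.14 rad down to +y; its side rims fall from 122 to 86 mm above the counter
- release_bar (a joint): Press angle of the long steel release bar: 0 up, 0.22 rad fully down (its middle 13 mm lower). Hinged along the console's back, 60 mm behind its middle. Sprung: moves from about 2 N, fully down at about 8 N at the middle; springs back. From 0.15 rad its two stops in the chute let the tin pass (if the lock is off)
- bar_rock (a joint): Sideways tip of the release bar about its middle, rad, 0 level (rests at 0), positive: the +y end is higher. Stiffness 8 N m/rad, so 8 N pressed 30 mm off the middle tips it 0.03 rad; pressing hard after it has bottomed tips it more
- bar_mid (a point): Middle of the release bar's flat top face, 128 mm above the counter when up. The bar is 200 mm long (dispenser y), 28 mm wide (x) and 12 mm thick. The point's axes are the dispenser's when the bar is up
- bar_end_a (a point): On the top face of the bar, 95 mm from its middle, +y end
- bar_end_b (a point): On the top face of the bar, 95 mm from its middle, -y end
- lock_rocker (a joint): Black over-centre lock rocker, a plate 76 mm long (dispenser y) and 34 mm wide, pivoted across its middle 58 mm above the counter: 0 locked (its -y end, away from the chute, stands raised), 0.44 rad unlocked (that end down, +y end up). Past 0.22 rad it snaps over by itself and stays. Takes about 3 N at the raised end. While locked it holds up a third stop in the chute
- rocker_raised_end (a point): On the top face of the rocker, 33 mm from its pivot, at the end that is raised when locked; there about 72 mm above the counter, and some 14 mm lower when flipped over. Moves with the rocker
- tray: Loose open wooden tray, 140 (x) by 180 (y) mm, 40 mm high, walls 10 mm, floor 10 mm, 0.4 kg. Origin: middle of its underside; z up. Slides on the counter and passes under the chute's lip. The gap beside its home, between jar or canister and bowl, is only some 20 to 35 mm wider than the tray on each side
- tea_tin: Loose steel tin, a cylinder 60 mm in diameter and 88 mm long, about 0.22 kg, lying across the chute against the stops. It rolls, so its axes turn with it
- tea_tin_center (a point): Centre of the tin
- jar: Bystander: white ceramic jar with dark lid, 68 mm in diameter, 145 mm tall, upright. Origin: middle of its underside. It stands beside the tray's home or beyond the rocker block (jar and canister change places)
- canister: Bystander: copper canister, 68 mm in diameter, 150 mm tall, upright. Origin: middle of its underside
- bowl: Bystander: dark wooden bowl, 100 mm in diameter, 55 mm tall, beside the tray's home on the robot's side. Origin: middle of its underside
There are look-alikes about, which are no part of the job. There is more than one size of the tray; the one meant has the size given above. There is more than one size of the tea_tin; the job needs the largest.

How it is judged:
By the outcome, as a careful person would: the job done as asked, in the order asked, and still so for the second after the job is handed in, with the robot touching nothing.
It also fails if it takes over 61 s, if anything falls off the work surface, if the arm or the gripper's body presses on something with over 40 N, if the wrist force passes 120 N, or if a joint passes its speed limit or range.

## Working session

There is one attempt and no reset: what is moved stays moved. The work goes in short steps, each a Python script; the robot and the scene stay as the last script left them, time stands still between calls to the robot, and variables do not carry over. Pictures are saved under pics/ and viewed, and the job is handed in when it is done.

```bash
mkdir -p pics; ls; python3 - <<'E'
from rig import *
import cv2,numpy as np
np.set_printoptions(precision=3,suppress=True)
for n in ["scene","top"]:
    im,d=camera(n); p=camera_params(n)
    np.savez(f"{n}0.npz",im=im,d=d,**p)
    cv2.imwrite(f"pics/{n}0.png",im[:,:,::-1]); print(n,p)
s=sense();print(s['time_s'],s['position'],s['tcp_rot'])
print(camera_params("wrist"))
E
```

```text
pics
scene {'K': array([[375.929,   0.   , 326.231],
       [  0.   , 375.929, 200.298],
       [  0.   ,   0.   ,   1.   ]]), 'position': array([ 1.002, -0.669,  1.098]), 'rotation': array([[ 0.873,  0.374, -0.312],
       [ 0.487, -0.669,  0.561],
       [ 0.001, -0.642, -0.766]])}
top {'K': array([[459.005,   0.   , 322.641],
       [  0.   , 459.005, 202.7  ],
       [  0.   ,   0.   ,   1.   ]]), 'position': array([0.379, 0.043, 1.47 ]), 'rotation': array([[-0.011, -0.987,  0.16 ],
       [-1.   ,  0.013,  0.012],
       [-0.014, -0.16 , -0.987]])}
0.1 [0.212 0.64  0.255] [[-0.001 -0.949  0.314]
 [-0.002  0.314  0.949]
 [-1.    -0.    -0.002]]
{'K': array([[309.707,   0.   , 318.901],
       [  0.   , 309.707, 202.342],
       [  0.   ,   0.   ,   1.   ]]), 'tool_from_camera': array([[-0.   , -0.29 ,  0.957, -0.117],
       [ 0.   , -0.957, -0.29 ,  0.074],
       [ 1.   ,  0.   ,  0.   , -0.   ],
       [ 0.   ,  0.   ,  0.   ,  1.   ]])}
```

View pics/scene0.png

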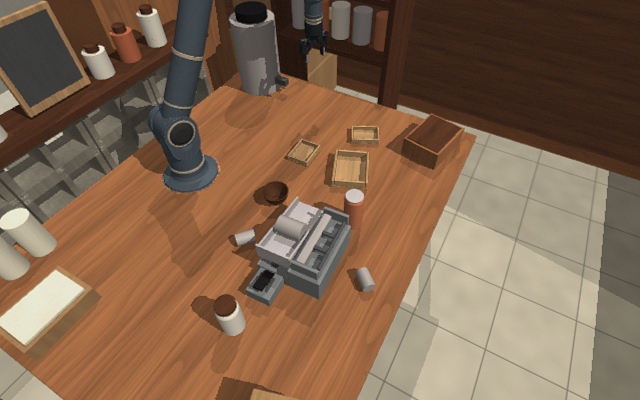

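View pics/top0.png

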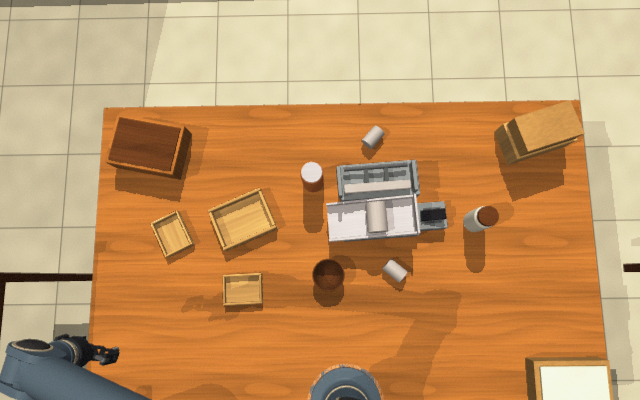

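The top view shows three trays, at (243,220), (172,234) and (242,290); the first is the largest. It shows three tins: one in the chute at (376,216), and small ones at (373,137) and (396,271). The canister is at (312,175), the bowl at (328,275) and the jar at (482,220). The chute mouth faces left, which is world +y. Next I'll take close crops and measure.

```bash
cat > h.py <<'E'
import numpy as np,cv2
np.set_printoptions(precision=4,suppress=True)
def load(n):
    z=np.load(f"{n}.npz"); return {k:z[k] for k in z}
def cast(c,uv,z):
    uv=np.atleast_2d(np.asarray(uv,float)); K=c['K']
    r=np.c_[(uv[:,0]-K[0,2])/K[0,0],(uv[:,1]-K[1,2])/K[1,1],np.ones(len(uv))]@c['rotation'].T
    t=(z-c['position'][2])/r[:,2]; return c['position']+r*t[:,None]
def cloud(c):
    h,w=c['d'].shape; u,v=np.meshgrid(np.arange(w),np.arange(h)); K=c['K'];d=c['d']
    r=np.stack([(u-K[0,2])/K[0,0],(v-K[1,2])/K[1,1],np.ones_like(d)],-1)*d[...,None]
    P=r@c['rotation'].T+c['position']; P[d==0]=np.nan; return P
def proj(c,p):
    q=(np.atleast_2d(p)-c['position'])@c['rotation']; return q[:,:2]/q[:,2:]*c['K'][0,0]+c['K'][:2,2]
E
python3 - <<'E'
from h import *
t=load("top0");P=cloud(t)
cv2.imwrite("pics/topcrop.png",cv2.resize(t['im'][150:310,140:510,::-1],None,fx=2.1,fy=2.1,interpolation=cv2.INTER_CUBIC))
Z=P[...,2]
cv2.imwrite("pics/hmap.png",cv2.resize(np.uint8(np.clip(np.nan_to_num(Z)[150:310,140:510]*1500,0,255)),None,fx=2.1,fy=2.1,interpolation=cv2.INTER_NEAREST))
im=t['im']
# tray-ish: wood raised rims
for nm,(u0,u1,v0,v1) in dict(big=(200,285,180,258),sm=(148,198,205,262),sm2=(215,270,265,315)).items():
    m=np.zeros(Z.shape,np.uint8); s=(slice(v0,v1),slice(u0,u1)); 
    m[s]=(Z[s]>0.022)
    c=max(cv2.findContours(m,0,2)[0],key=cv2.contourArea)
    pts=cast(t,c[:,0,:],0.04)[:,:2]
    r=cv2.minAreaRect((pts*1000).astype(np.float32)); print(nm,r, cv2.boxPoints(r).round(0).tolist(), np.nanpercentile(Z[m>0],[50,90,99]))
print(np.nanmedian(Z[320:380,200:280]))
E
```

```text
big ((563.6922607421875, 316.4830627441406), (142.21487426757812, 180.60650634765625), 22.986791610717773) [[463.0, 372.0], [533.0, 206.0], [664.0, 261.0], [594.0, 427.0]] [0.0396 0.0442 0.0471]
sm ((520.284423828125, 537.61865234375), (119.55296325683594, 94.02581787109375), 26.287080764770508) [[446.0, 553.0], [488.0, 469.0], [595.0, 522.0], [553.0, 606.0]] [0.0274 0.0318 0.0356]
sm2 ((346.8973083496094, 311.3866271972656), (92.98583221435547, 117.32807159423828), 1.3569133281707764) [[299.0, 369.0], [302.0, 252.0], [395.0, 254.0], [392.0, 371.0]] [0.0274 0.0318 0.0352]
0.001064697332918807
```

View pics/topcrop.png

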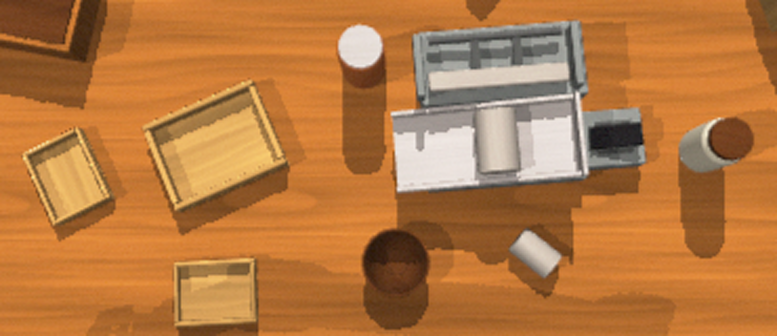

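View pics/hmap.png

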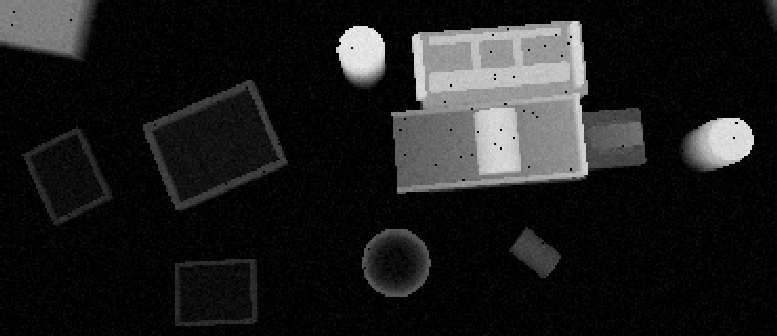

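Close crop: the large tray, centred at crop (216,146), measures 142x180 mm, which matches. The small ones are 94x119 mm. The tin in the chute is at crop (497,140), the bar at (498,76) and the rocker at (615,135). Next I'll fit the dispenser frame and the bystanders.

```bash
python3 - <<'E'
from h import *
t=load("top0");P=cloud(t);im=t['im'].astype(int);Z=P[...,2]
hsv=cv2.cvtColor(t['im'],cv2.COLOR_RGB2HSV)
for uv in [(376,187),(400,185),(350,220),(433,214),(425,214),(330,205),(376,215)]:
    print(uv,im[uv[1],uv[0]],hsv[uv[1],uv[0]],P[uv[1],uv[0]])
def rect(m,z,nm):
    m=m.astype(np.uint8); c=max(cv2.findContours(m,0,1)[0],key=cv2.contourArea)
    pts=cast(t,c[:,0,:],z)[:,:2]*1000
    r=cv2.minAreaRect(pts.astype(np.float32)); print(nm,r,cv2.boxPoints(r).round(1).tolist())
win=np.zeros(Z.shape,bool); win[155:255,315:450]=1
bar=win&(im[...,0]-im[...,2]>6)&(Z>0.115)&(Z<0.14); bar[195:]=0
rect(bar,0.128,"bar")
rock=win&(hsv[...,2]<60); rock[:,:415]=0; rock[:200]=0;rock[230:]=0
rect(rock,0.06,"rocker"); 
cv2.imwrite("pics/m.png",cv2.resize(np.uint8(np.dstack([bar,rock,win]))[150:260,300:460]*255,None,fx=4,fy=4,interpolation=0))
cv2.imwrite("pics/dis.png",cv2.resize(t['im'][150:260,300:460,::-1],None,fx=5,fy=5,interpolation=cv2.INTER_CUBIC))
# bystanders: top discs
for nm,(u0,u1,v0,v1),lo in [("can",(295,330,155,200),.14),("jar",(460,505,198,238),.135),("bowl",(308,350,255,298),.045)]:
    m=np.zeros(Z.shape,bool); m[v0:v1,u0:u1]=Z[v0:v1,u0:u1]>lo
    q=P[m]; c,r=cv2.minEnclosingCircle((q[:,:2]*1000).astype(np.float32)); print(nm,c,r,q[:,2].mean(),q[:,:2].mean(0))
E
```

```text
(376, 187) [218 201 189] [ 12  34 218] [ 0.6406 -0.0988  0.1318]
(400, 185) [220 206 191] [ 16  34 220] [ 0.6476 -0.1716  0.1221]
(350, 220) [236 229 224] [ 13  13 236] [ 0.5509 -0.0228  0.0682]
(433, 214) [42 40 43] [140  18  43] [ 0.5662 -0.2779  0.0681]
(425, 214) [28 22 29] [146  62  29] [ 0.5672 -0.2544  0.0631]
(330, 205) [120 116 109] [ 19  23 120] [0.5973 0.038  0.0747]
(376, 215) [222 210 194] [ 17  32 222] [ 0.5554 -0.0952  0.1427]
bar ((644.3116455078125, -102.41094970703125), (28.92704200744629, 198.8210906982422), 3.776230573654175) [[623.2999877929688, -4.199999809265137], [636.4000244140625, -202.60000610351562], [665.2999877929688, -200.6999969482422], [652.2000122070312, -2.299999952316284]]
rocker ((562.6444091796875, -279.4042663574219), (74.61363983154297, 40.46839141845703), 89.26930236816406) [[541.9000244140625, -316.3999938964844], [582.4000244140625, -317.0], [583.4000244140625, -242.39999389648438], [542.9000244140625, -241.8000030517578]]
can (685.4234008789062, 93.22607421875) 33.8218994140625 0.15061152498639663 [0.6838 0.0922]
jar (549.9296264648438, -418.0943298339844) 30.25507164001465 0.14578390109886147 [ 0.5492 -0.4171]
bowl (386.54425048828125, 47.440185546875) 49.464561462402344 0.05357712850249135 [0.3873 0.0467]
```

View pics/dis.png

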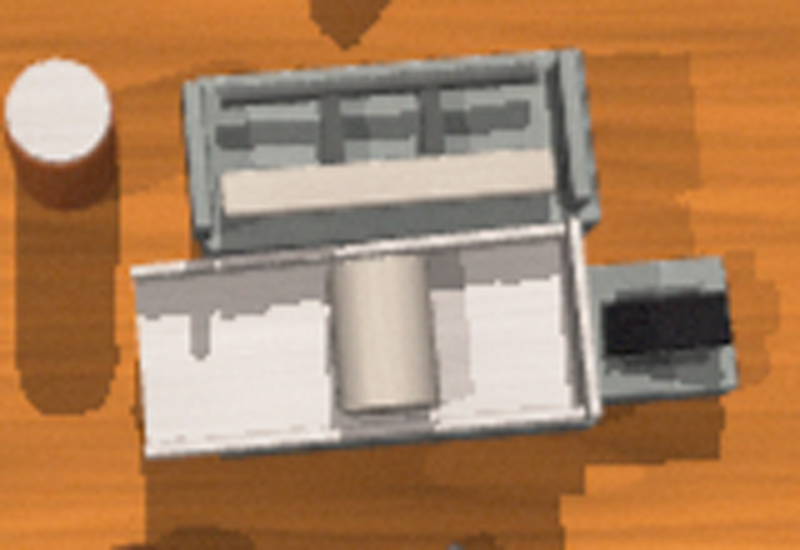

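View pics/m.png

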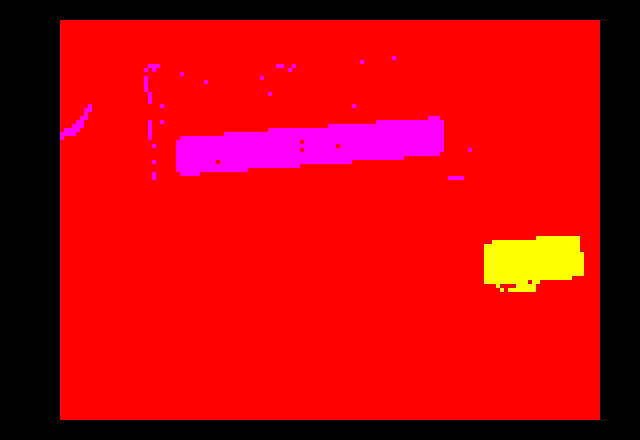

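```bash
python3 - <<'E'
from h import *
t=load("top0");s=load("scene0")
f=lambda p:(300+(p[0]+.5)/5-.5,150+(p[1]+.5)/5-.5)
for nm,p,z in [("lip far",(133,268),.086),("lip near",(148,456),.086),("back far",(578,222),.122),("back near",(598,420),.122),
  ("blk far R",(724,257),.046),("blk near R",(737,388),.046),("cheek+ outer far",(183,82),.14),("cheek+ near",(205,245),.14),("cheek- far",(582,50),.14),("cheek- near",(597,218),.14),
  ("rock R far",(727,292),.072),("rock R near",(732,342),.072),("rock L far",(603,305),.044),("rock L near",(606,355),.044)]:
    print(nm,cast(t,f(p),z)[0])
cv2.imwrite("pics/sc.png",cv2.resize(s['im'][170:310,220:380,::-1],None,fx=4,fy=4,interpolation=cv2.INTER_CUBIC))
E
```

```text
lip far [0.6013 0.0496 0.086 ]
lip near [0.4864 0.042  0.086 ]
back far [ 0.6197 -0.2157  0.122 ]
back near [ 0.5015 -0.2223  0.122 ]
blk far R [ 0.6097 -0.3205  0.046 ]
blk near R [ 0.5273 -0.3242  0.046 ]
cheek+ outer far [0.7042 0.0182 0.14  ]
cheek+ near [0.6057 0.0069 0.14  ]
cheek- far [ 0.7202 -0.2191  0.14  ]
cheek- near [ 0.6187 -0.2235  0.14  ]
rock R far [ 0.5837 -0.3146  0.072 ]
rock R near [ 0.5528 -0.316   0.072 ]
rock L far [ 0.5807 -0.244   0.044 ]
rock L near [ 0.5491 -0.2445  0.044 ]
```

View pics/sc.png

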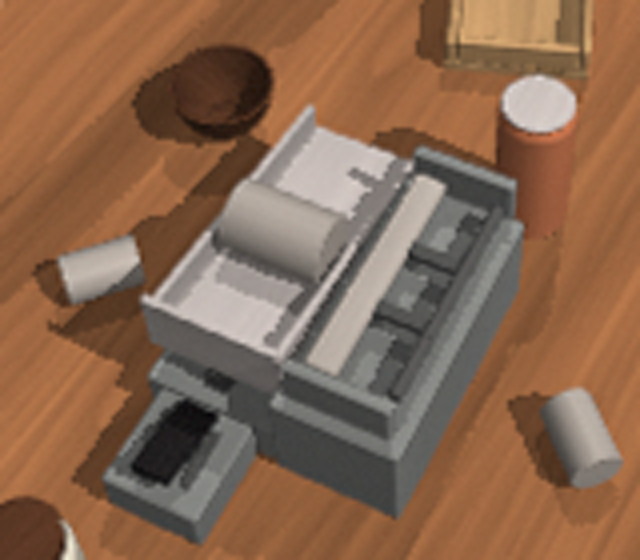

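Dispenser yaw is about 0.065 rad. The bar middle is at (0.644,-0.102), with the bar measuring 199x29 mm. The block end comes out 214 mm from the middle against 215 given, and the chute is 115 mm wide against 116, so all of this agrees. I'll grasp the tray by its far short wall.

```bash
cat >> h.py <<'E'
PSI=0.065; BAR=np.array([.6443,-.1024])
X=np.array([np.cos(PSI),np.sin(PSI)]);Y=np.array([-np.sin(PSI),np.cos(PSI)])
HOME=BAR-.0903*X+.195*Y
RE=BAR-.090*X-.203*Y
def down(z):  # z: jaw dir xy
    z=np.array([z[0],z[1],0.]); x=np.array([0,0,-1.]); return np.c_[x,np.cross(z,x),z]
def jaw(psi): return down((-np.sin(psi),np.cos(psi)))
E
python3 - <<'E'
from h import *
from rig import *
print(HOME,RE)
c=np.array([.5637,.3165]);psi=.4
g=c+.085*np.array([-np.sin(psi),np.cos(psi)])
for p,R in [((*g,.15),jaw(psi)),((*(HOME+.085*Y),.043),jaw(PSI)),((*RE,.15),down(X)),((*BAR,.15),down(X))]:
    print(inverse_kinematics(np.array(p),R))
movep(np.array([*g,.13]),jaw(psi)); command_gripper(.05)
T=np.r_[sense()['position'],sense()['tcp_rot'].ravel()]
im,d=camera("wrist"); cv2.imwrite("pics/w1.png",im[:,:,::-1])
s=sense();print(s['time_s'],s['position'],s['joint_pos'],s['wrist_force'])
E
```

```text
[0.5415 0.0863] [ 0.5677 -0.3108]
[-0.6331  0.5478 -0.1001  1.6668  0.0649  0.9302  1.2133]
[-0.4364  0.5607  0.0685  1.9767 -0.0639  0.6063  1.31  ]
[-0.1614  0.6887  0.9063  1.7439 -0.6253  1.0251  1.0402]
[-0.3332  0.5988  0.6204  1.7215 -0.413   0.9553  0.5128]
2.15 [0.5305 0.3949 0.13  ] [-0.6316  0.5702 -0.1026  1.6809  0.0711  0.894   1.2083] [ 0.566   0.179  -0.2996]
```

View pics/w1.png

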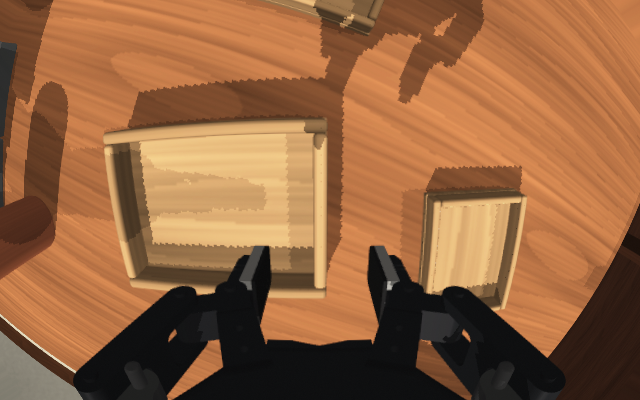

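The wrist view shows the tray's end wall at columns 315-328, lying between the fingers (250-390) and parallel to the pads. The small tray to the right is clear. I'll go down and grip.

```bash
python3 - <<'E'
from h import *
from rig import *
c=np.array([.5637,.3165]);psi=.4
g=c+.085*np.array([-np.sin(psi),np.cos(psi)])
print(move_l(np.array([*g,.043]),feed=.1,until_force=8))
s=sense();print(s['position'],s['wrist_force'])
command_gripper(0.0,40)
s=sense();print(s['time_s'],s['finger_gap'],s['wrist_force'])
im,d=camera("wrist"); cv2.imwrite("pics/w2.png",im[:,:,::-1])
E
```

```text
False
[0.5311 0.3952 0.0437] [0.0511 0.5331 0.6167]
3.6083 0.009462137518333273 [-0.8332  0.5138  3.351 ]
```

View pics/w2.png

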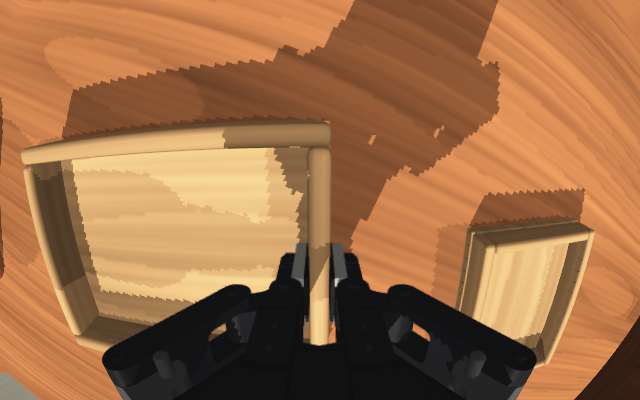

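The wall is gripped with a gap of 9.5 mm, against 10 mm for the wall. Now I'll turn the tray square and slide it in.

```bash
python3 - <<'E'
from h import *
from rig import *
z=.044
p=HOME+(.20+.085)*Y
move_l(np.array([*p,z]),jaw(PSI),feed=.1)
s=sense();print(s['time_s'],s['position'],s['wrist_force'])
p=HOME+(.03+.085)*Y
print(move_l(np.array([*p,z]),jaw(PSI),feed=.1,until_force=20))
s=sense();print(s['time_s'],s['position'],s['wrist_force'])
for n in ["top","scene","wrist"]:
    im,d=camera(n); np.savez(f"{n}1.npz",im=im,d=d,**camera_params(n)); cv2.imwrite(f"pics/{n}1.png",im[:,:,::-1])
E
```

```text
4.1417 [0.5228 0.3694 0.0438] [-0.9281 -4.055   3.9785]
False
5.9917 [0.534  0.2012 0.0439] [ 1.1827 -0.818  -3.0048]
```

View pics/top1.png

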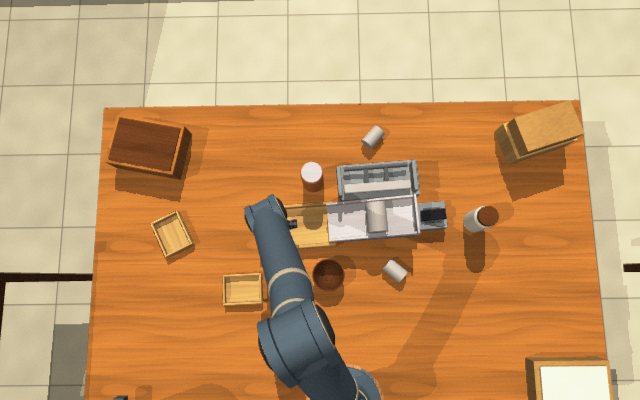

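View pics/wrist1.png

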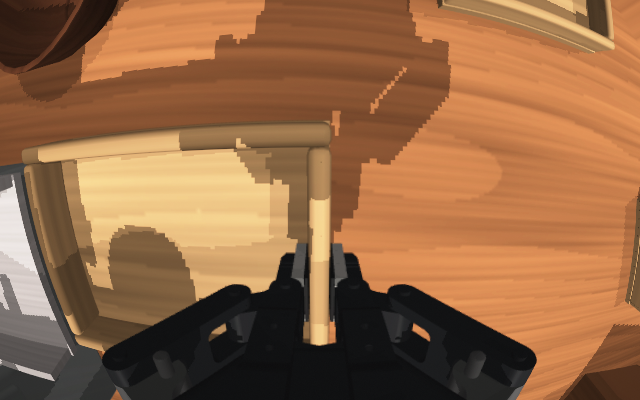

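The top view shows the tray at (308,226), entering under the chute between the canister (312,175) and the bowl (328,275). The grip hasn't shifted. Now I'll push gently until it touches.

```bash
python3 - <<'E'
from h import *
from rig import *
z=.044
p=HOME+(-.012+.085)*Y
print(move_l(np.array([*p,z]),jaw(PSI),feed=.04,until_force=12))
s=sense();q=s['position'][:2]-HOME;print(s['time_s'],s['position'],s['wrist_force'],"tray off x,y:",q@X,q@Y-.085)
E
```

```text
True
6.8417 [0.5355 0.1757 0.0437] [-0.0087  0.662   3.4206] tray off x,y: -0.00023628136691688194 0.004578297699866035
```

```bash
python3 - <<'E'
from h import *
from rig import *
p=HOME+(-.012+.085)*Y
print(move_l(np.array([*p,.044]),jaw(PSI),feed=.04,until_force=14))
s=sense();q=s['position'][:2]-HOME;print(s['time_s'],s['wrist_force'],"off",q@X,q@Y-.085)
command_gripper(.04)
s=sense();print(s['time_s'],s['position'])
move_l(s['position']+[0,0,.12],feed=.2)
p=np.array([*RE,.16]); 
# go round: high and over robot side
move_joints(inverse_kinematics(np.array([*(HOME+.02*Y),.30]),down(X)) )
movep(np.array([*RE,.25]),down(X)); command_gripper(0.0)
s=sense();print(s['time_s'],s['position'],s['finger_gap'],s['joint_pos'])
for n in ["top","scene","wrist"]:
    im,d=camera(n); np.savez(f"{n}2.npz",im=im,d=d,**camera_params(n)); cv2.imwrite(f"pics/{n}2.png",im[:,:,::-1])
E
```

```text
True
7.1083 [-0.0649  0.9882  1.6303] off -0.00022609929411786765 0.004458061499695812
7.5083 [0.535  0.176  0.0431]
11.5083 [ 0.5678 -0.3106  0.2501] 0.00046906203145317434 [ 0.045   0.4651  0.554   1.6378 -0.266   1.1146  0.7347]
```

View pics/top2.png

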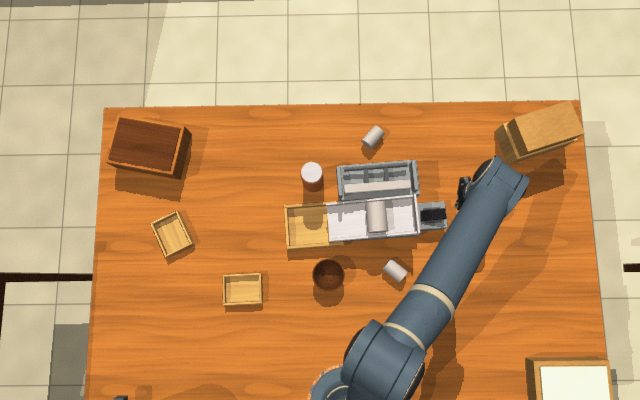

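View pics/wrist2.png

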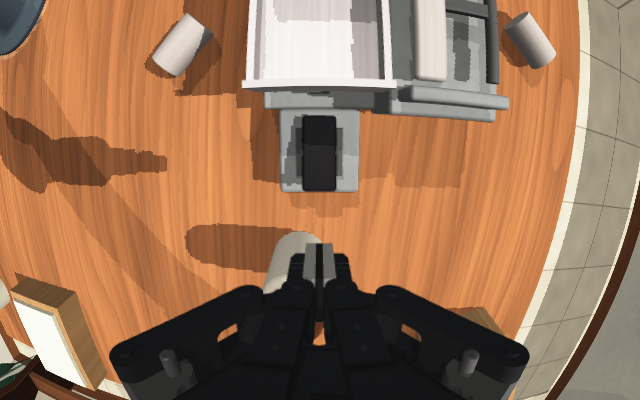

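View pics/scene2.png

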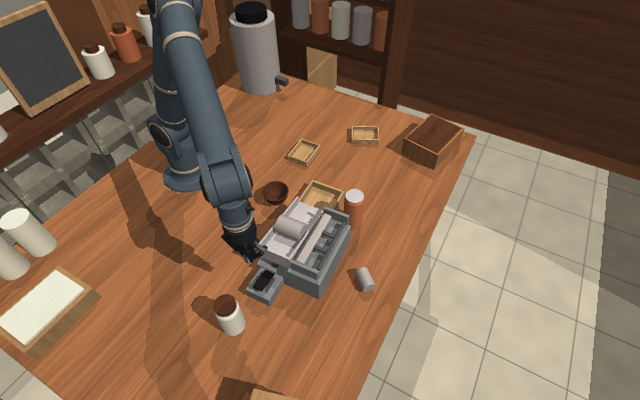

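The top view shows the tray tucked under the mouth: its free end is at (286,227) and the canister and bowl haven't moved. In the wrist view the rocker is centred at (319,152), in line with the fingers, and the jar is behind them. I'll verify both numerically.

```bash
cat >> h.py <<'E'
def wcast(uv,z,pos,R):
    from rig import camera_params
    p=camera_params("wrist");K=p['K'];T=p['tool_from_camera'];uv=np.atleast_2d(np.asarray(uv,float))
    d=(uv-K[:2,2])/K[0,0];r=np.linalg.norm(d,axis=1,keepdims=True)
    ray=np.c_[np.sin(r)*d/np.maximum(r,1e-9),np.cos(r)]@T[:3,:3].T@R.T
    o=R@T[:3,3]+pos
    return o+ray*((z-o[2])/ray[:,2])[:,None]
E
python3 - <<'E'
from h import *
from rig import *
s=sense();a=s['position'],s['tcp_rot']
R=wcast([(303,191),(335,191)],.072,*a);L=wcast([(303,115),(335,115)],.046,*a)
print("rocker R",R,"L",L)
def disp(p): q=np.asarray(p)[...,:2]-BAR; return np.c_[q@X,q@Y]
print(disp(R),disp(L))
t=load("top2");im=t['im'];P=cloud(t)
cv2.imwrite("pics/t2c.png",cv2.resize(im[185:265,270:370,::-1],None,fx=7,fy=7,interpolation=cv2.INTER_CUBIC))
m=np.zeros(im.shape[:2],np.uint8); m[198:255,278:345]=(P[198:255,278:345,2]>.025)&(P[198:255,278:345,2]<.055)
c=max(cv2.findContours(m,0,1)[0],key=cv2.contourArea);pts=cast(t,c[:,0],.04)[:,:2]
r=cv2.minAreaRect((pts*1000).astype(np.float32));b=cv2.boxPoints(r);print(r,b,disp(b/1000))
E
```

```text
rocker R [[ 0.5517 -0.316   0.072 ]
 [ 0.5832 -0.3139  0.072 ]] L [[ 0.5463 -0.2422  0.046 ]
 [ 0.579  -0.2401  0.046 ]]
[[-0.1063 -0.2071]
 [-0.0747 -0.2071]] [[-0.1069 -0.1331]
 [-0.0741 -0.1331]]
((544.4920654296875, 90.94510650634766), (147.005859375, 181.67190551757812), 4.380995273590088) [[464.2651 175.9009]
 [478.1427  -5.2402]
 [624.719    5.9893]
 [610.8414 187.1304]] [[-0.1616  0.2894]
 [-0.1595  0.1077]
 [-0.0125  0.1094]
 [-0.0146  0.2911]]
```

View pics/t2c.png

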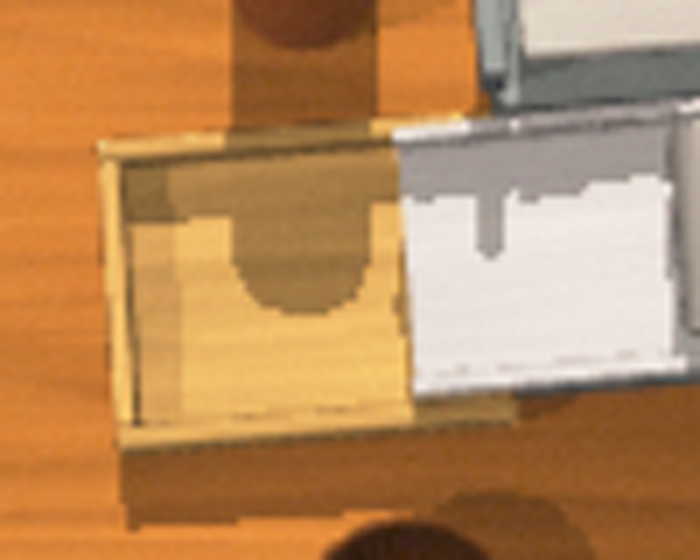

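The tray is 181 mm long with a yaw of 0.076 against the dispenser's 0.065. Its centreline is at -90.5 mm against the chute's -90.3, and it stopped twice at the same place under force, so it is against the foot. Rocker end: the wrist view gives (-90.5,-207) and the top view agrees. I'll press the rocker now.

```bash
python3 - <<'E'
from h import *
from rig import *
move_l(np.array([*RE,.110]),down(X),feed=.2)
s0=sense();print(s0['position'],s0['wrist_force'])
for tip in (.074,.070,.066,.063,.060):
    r=move_l(np.array([*RE,tip+.025]),feed=.03,until_force=14)
    s=sense();print(tip,r,s['position'][2]-.025,s['wrist_force'][2])
    if r: break
move_l(np.array([*RE,.25]),feed=.25)
s=sense();print(s['time_s'],s['wrist_force'])
im,d=camera("wrist");cv2.imwrite("pics/w3.png",im[:,:,::-1])
t,_=camera("top");sc,_=camera("scene")
cv2.imwrite("pics/r3.png",np.vstack([cv2.resize(t[150:260,300:460,::-1],(640,440)),]))
cv2.imwrite("pics/s3.png",cv2.resize(sc[170:310,220:380,::-1],None,fx=4,fy=4))
E
```

```text
[ 0.5684 -0.3115  0.1111] [ 0.9096 -0.6932 -0.0768]
0.074 False 0.07394978545122854 0.6603778260658065
0.07 False 0.0697472270477561 1.1397443578272024
0.066 False 0.06550057321618225 0.27282419919067097
0.063 False 0.06265712474580318 -0.4366554802964004
0.06 False 0.06013541778558087 0.38442758288891843
14.9 [-0.3716  0.1047 -0.4432]
```

View pics/w3.png

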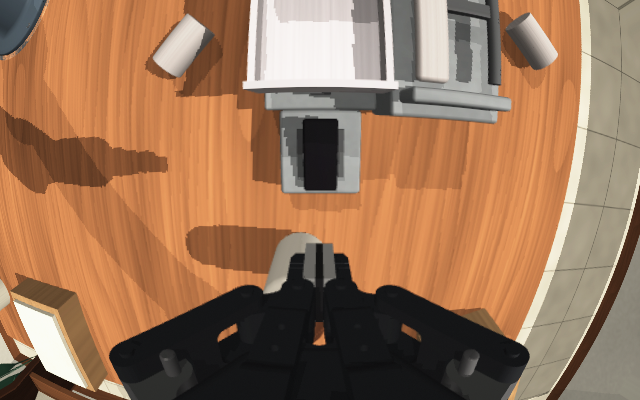

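View pics/s3.png

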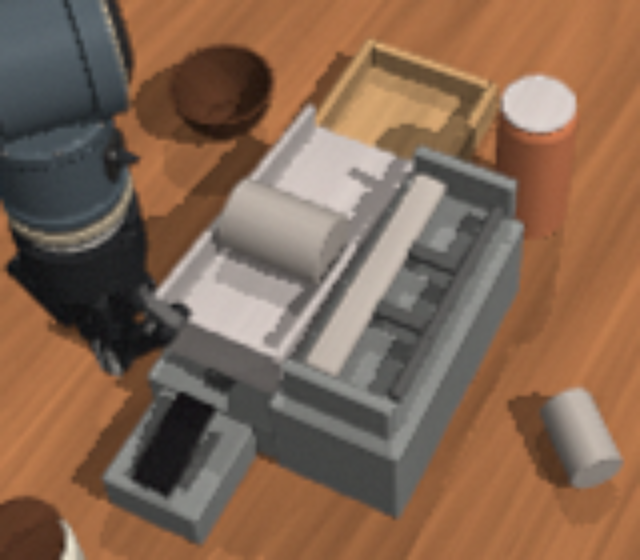

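```bash
python3 - <<'E'
from h import *
from rig import *
for n in ("top","scene"):
  im,d=camera(n);c=dict(camera_params(n),d=d,im=im)
  P=cloud(c); q=P[...,:2]-BAR; dx=q@X;dy=q@Y
  for nm,C in (("now",P),("before",cloud(load(n+"0")))):
    q=C[...,:2]-BAR; dx=q@X;dy=q@Y
    for y in (-.202,-.187,-.171,-.155,-.139):
      m=(abs(dx+.0905)<.012)&(abs(dy-y)<.006); print(n,nm,y,m.sum(),np.nanmedian(C[m][:,2]))
print(sense()['time_s'])
E
```

```text
top now -0.202 89 0.5679525484110641
top now -0.187 114 0.2832759103271495
top now -0.171 151 0.39801801935709635
top now -0.155 131 0.5816364501405136
top now -0.139 87 0.5190881660565435
top before -0.202 27 0.07307015580336196
top before -0.187 32 0.07068723635556018
top before -0.171 36 0.06650273453355449
top before -0.155 31 0.06353385742905826
top before -0.139 36 0.05939026298501604
scene now -0.202 84 0.5672102630064244
scene now -0.187 126 0.5681460292609197
scene now -0.171 108 0.5796684231396751
scene now -0.155 66 0.583302356856072
scene now -0.139 18 0.07333566201863084
scene before -0.202 44 0.07052601749657827
scene before -0.187 27 0.06863542528748168
scene before -0.171 25 0.06517999644934047
scene before -0.155 22 0.06108785553090812
scene before -0.139 17 0.05754569739338944
15.15
```

The arm hid the rocker in that check. I'll move above the bar and check from there.

```bash
python3 - <<'E'
from h import *
from rig import *
movep(np.array([*BAR,.27]),down(X))
s=sense();print(s['time_s'],s['position'])
im,d=camera("wrist");cv2.imwrite("pics/w4.png",im[:,:,::-1])
for n in ("top","scene"):
  im,d=camera(n);c=dict(camera_params(n),d=d,im=im)
  C=cloud(c); q=C[...,:2]-BAR; dx=q@X;dy=q@Y
  for y in (-.202,-.187,-.171,-.155,-.139):
      m=(abs(dx+.0905)<.012)&(abs(dy-y)<.006)&(C[...,2]<.12); print(n,y,m.sum(),np.nanmedian(C[m][:,2]))
E
```

```text
16.0417 [ 0.6436 -0.1049  0.27  ]
top -0.202 27 0.060117784780136185
top -0.187 26 0.06285574206234024
top -0.171 30 0.06641165873163035
top -0.155 30 0.07084648379239189
top -0.139 44 0.07072698563583368
scene -0.202 33 0.05864221478638809
scene -0.187 32 0.06158652104447915
scene -0.171 32 0.06514644884268395
scene -0.155 31 0.07041190682853693
scene -0.139 17 0.07213111363709546
```

View pics/w4.png

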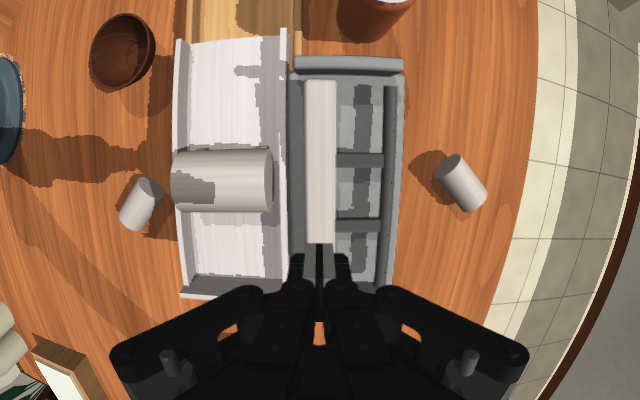

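Both cameras show the rocker flipped: the -y end is at 59 mm and the +y end at 72 mm. In the wrist view the bar is at column 320, with its +y end at row 80. I'll cross-check the middle and press.

```bash
python3 - <<'E'
from h import *
from rig import *
sleep(.3)
s=sense();p=wcast([(306,80),(336,80),(306,200),(336,200)],.128,s['position'],s['tcp_rot']);q=p[:,:2]-BAR;print(p,q@X,q@Y,s['position'])
move_l(np.array([*BAR,.165]),down(X),feed=.2); sleep(.2)
s=sense();print(s['position'],s['wrist_force'])
for tip in (.130,.126,.122,.119,.117,.116,.1155,.115,.1145,.114):
    r=move_l(np.array([*BAR,tip+.025]),feed=.03,until_force=8 )
    s=sense();print(tip,r,s['position']-[*BAR,.025],s['wrist_force'][2])
    if r or s['wrist_force'][2]>9: break
sleep(1.0)
s=sense();print(s['time_s'],s['position']-[*BAR,.025],s['wrist_force'])
t,_=camera("top");sc,_=camera("scene");im,d=camera("wrist")
cv2.imwrite("pics/w5.png",im[:,:,::-1])
cv2.imwrite("pics/t5.png",cv2.resize(t[150:290,260:460,::-1],None,fx=4,fy=4))
cv2.imwrite("pics/s5.png",cv2.resize(sc[160:310,220:380,::-1],None,fx=4,fy=4))
E
```

```text
[[ 0.6266 -0.0038  0.128 ]
 [ 0.6512 -0.0022  0.128 ]
 [ 0.6325 -0.1064  0.128 ]
 [ 0.6587 -0.1047  0.128 ]] [-0.0113  0.0133 -0.012   0.0142] [ 0.0995  0.0995 -0.0033 -0.0033] [ 0.6442 -0.1029  0.27  ]
[ 0.6452 -0.1027  0.1667] [0.3778 1.0175 1.0197]
0.13 False [-0.0002  0.      0.1296] 0.14436184833012689
0.126 False [ 0.0004 -0.0002  0.1264] 2.7638238771910175
0.122 False [ 0.0002 -0.0002  0.1222] 2.7976461455118127
0.119 False [ 0.0003 -0.0002  0.1197] 6.101769513498756
0.117 False [ 0.0004 -0.0002  0.118 ] 8.542668167453641
0.116 False [ 0.0005 -0.0002  0.1172] 8.693409747090074
0.1155 False [ 0.0005 -0.0002  0.1168] 8.218424804152233
0.115 False [ 0.0006 -0.0002  0.1163] 8.327038577102005
0.1145 False [ 0.0006 -0.0002  0.116 ] 8.355244368676024
0.114 False [ 0.0006 -0.0002  0.1159] 11.341755837889615
21.1667 [ 0.0006 -0.0002  0.1159] [-2.4754  0.0072 11.9408]
```

View pics/w5.png

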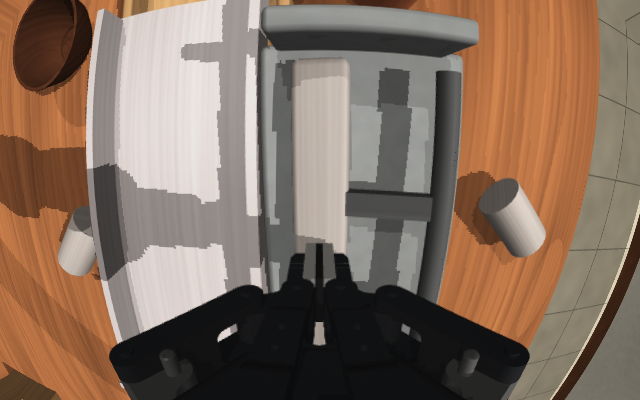

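View pics/s5.png

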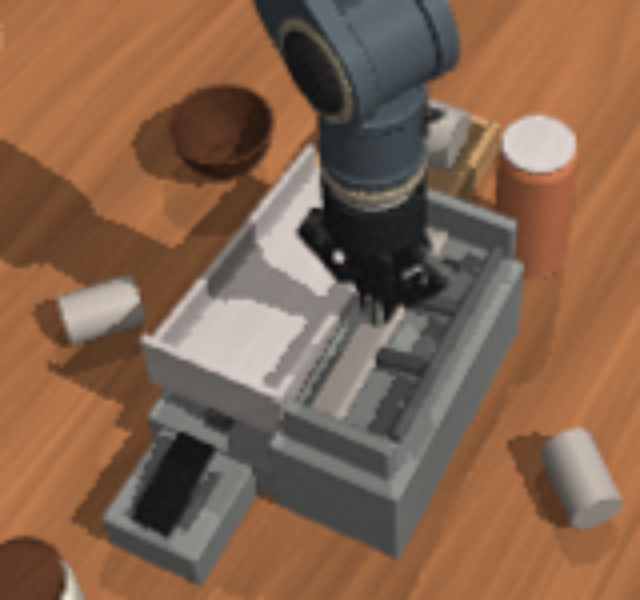

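The tin has left the chute and now lies in the tray (scene crop (445,135)). The bar is fully down, because the force passed 8 N and reached 12 N. I'll lift off and check.

```bash
python3 - <<'E'
from h import *
from rig import *
move_l(np.array([*BAR,.30]),feed=.2)
movep(np.array([.45,-.35,.35]),down(X)); sleep(.5)
s=sense();print(s['time_s'],s['position'],s['wrist_force'])
for n in ["top","scene"]:
    im,d=camera(n); np.savez(f"{n}6.npz",im=im,d=d,**camera_params(n))
    c=dict(camera_params(n),d=d,im=im);C=cloud(c); q=C[...,:2]-BAR; dx=q@X;dy=q@Y
    for y in (-.08,-.04,0,.04,.08):
      m=(abs(dx)<.009)&(abs(dy-y)<.012)&(C[...,2]<.2)&(C[...,2]>.09); print(n,"bar",y,m.sum(),np.nanmedian(C[m][:,2]))
    m=(abs(dx+.0905)<.012)&(abs(dy+.202)<.006)&(C[...,2]<.12); print("rocker raised end",np.nanmedian(C[m][:,2]))
t=load("top6");im=t['im'];P=cloud(t);Z=P[...,2]
cv2.imwrite("pics/t6.png",cv2.resize(im[150:310,260:510,::-1],None,fx=3,fy=3,interpolation=cv2.INTER_CUBIC))
for nm,(u0,u1,v0,v1),lo in [("can",(295,330,155,200),.14),("jar",(460,505,198,238),.135),("bowl",(308,350,255,298),.045)]:
    m=np.zeros(Z.shape,bool); m[v0:v1,u0:u1]=Z[v0:v1,u0:u1]>lo
    q=P[m];print(nm,q[:,:2].mean(0))
E
```

```text
23.9833 [ 0.4501 -0.3499  0.35  ] [-0.2074 -0.164   0.5837]
top bar -0.08 51 0.13039607233287542
top bar -0.04 50 0.13018637512863385
top bar 0 50 0.12860626833254607
top bar 0.04 48 0.12952759725302854
top bar 0.08 47 0.1292576675017476
rocker raised end 0.060699609092942586
scene bar -0.08 41 0.12704384656353218
scene bar -0.04 41 0.1271592190187042
scene bar 0 35 0.1288626536726286
scene bar 0.04 35 0.1273244434843126
scene bar 0.08 32 0.12703139048637058
rocker raised end 0.05882165757496016
can [0.6836 0.0922]
jar [ 0.5173 -0.3726]
bowl [0.3863 0.0471]
```

View pics/t6.png

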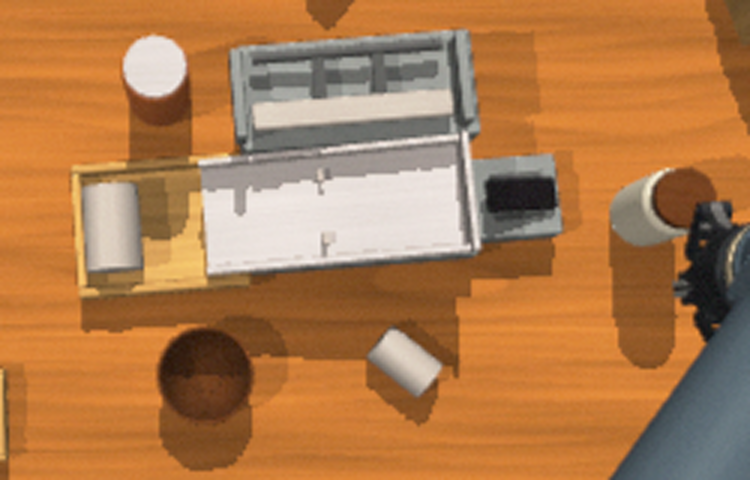

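Tin in the tray, bar up and level, rocker still over. The jar mean is off only because the arm covers part of it; its lid is still at pixel (487,215). I'll check whether the tin's impact shifted the tray.

```bash
python3 - <<'E'
from h import *
from rig import *
movep(np.array([.35,-.45,.35]),down(X)); sleep(.3)
im,d=camera("top"); np.savez("top7.npz",im=im,d=d,**camera_params("top"))
g=lambda n:load(n)['im']
a,b=[cv2.cvtColor(g(n),cv2.COLOR_RGB2GRAY).astype(np.float32) for n in ("top2","top7")]
for nm,(u0,u1,v0,v1) in dict(wall=(278,290,210,246),corner=(278,296,240,256)).items():
    print(nm,cv2.phaseCorrelate(a[v0:v1,u0:u1],b[v0:v1,u0:u1]))
def edge(im): # outer edge of end wall along row: subpixel of gradient
    gx=np.abs(cv2.Sobel(im,cv2.CV_32F,1,0)); out=[]
    for v in range(214,242,3):
        w=gx[v,278:292]; out.append(278+(w*np.arange(14)).sum()/w.sum())
    return np.array(out)
R=[edge(g(n)[...,2].astype(np.float32)) for n in ("top2","top7")]
print(R[1]-R[0])
t=load("top7");P=cloud(t);m=np.zeros(P.shape[:2],bool);m[198:238,460:505]=P[198:238,460:505,2]>.135
print("jar",P[m][:,:2].mean(0))
E
```

```text
wall ((-0.8864836833487777, -0.9787082011051353), 0.4261361280525172)
corner ((0.36088042869360315, -0.24873229433917565), 0.8282236311998632)
[ 1.0116  0.9362  1.081   0.8374  0.8649  0.6032  0.3529  0.8956  0.6916
 -0.6962]
jar [ 0.5494 -0.4169]
```

```bash
python3 - <<'E'
from h import *
for n in ("top2","top6","top7"):
    im=load(n)['im'][...,2].astype(float)
    out=[]
    for v in range(212,246,4):
        r=im[v,276:300]; lo=np.median(r[:5]); hi=r[5:14].max(); th=(lo+hi)/2
        k=np.argmax(r>th); out.append(276+k-1+(th-r[k-1])/(r[k]-r[k-1]))
    print(n,np.array(out))
E
```

```text
top2 [284.0385 284.3333 284.6389 284.5978 285.1333 285.4125 285.5962 285.6176
 286.1071]
top6 [284.5    287.2432 285.8333 285.0833 285.3333 285.2692 285.6711 285.549
 285.5882]
top7 [284.75   287.2838 287.5093 285.     285.35   285.2222 285.6364 285.4894
 285.6562]
```

The outer edge rows that the tin's shading doesn't affect moved by less than 0.2 px, about 0.5 mm, so the tray didn't move. The gripper is clear of everything, so I'll hand in.

```bash
python3 -c "
from rig import *
print(sense()['time_s'],sense()['wrist_force']);print(finish_job())"
```

```text
25.0583 [ 0.78075721 -0.43910711 -0.44339237]
the job is handed in; nothing more can be done
None
```

I handed the job in at about 25 s, with everything done in the order asked.

- **Tray:** I gripped the large tray by its far short wall, turned it square and slid it under the chute's mouth. It stopped twice at the same spot under 12–14 N, so I take it to be against the foot. Its centreline is within about 1 mm of the chute's. The tin's impact moved it by about 0.5 mm at most.
- **Lock rocker:** I pressed the raised end and it flipped. Afterwards that end stood at 59–61 mm and the other end at 71–72 mm.
- **Release bar:** I pressed it within 1 mm of its middle, up to about 12 N. The fingertips went down 12.1 mm against the nominal 13 mm. Since full travel takes about 8 N, I take the bar to have bottomed.
- **Tin:** it rolled out and lies in the tray. After release the bar is back up and level, at 127–130 mm along its length.
- **Jar, canister and bowl:** all unmoved to within about 1 mm.

Two checks disagreed at first. One jar reading was off because the arm covered part of it, and the repeat matched the start. A shift estimate for the tray was spoiled by the tin's shading, so I used clean edge rows instead.

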